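# Close the sharpening-stone case

## Task

Put the sharpening stone away: push it gently into its bay until it is fully home against the stop, then bring the case's lid over from behind and lower it gently until it is fully shut, without slamming it. Leave everything else on the table where it is.

Things in the scene. Friction and masses are not known exactly. Their poses are not given: they have to be found in the camera images.
- case: Open-topped green case, fixed, 150 (x) x 130 (y) x 45 high. Origin: centre of its underside, on the table. x: along its length, to its open end (x = +75). The stone's bay (y = 0 to +55, floor 8 above the table, walls to 45 high, outer wall 10 thick) is open at that end. The other bay (y = -55 to -10) holds two slip stones that stay there. The lid is hinged along the -y side.
- stop (a point): Centre of the stop at the closed end of the stone's bay: case x = -63, y = +27.5, 20 above the table; axes as the case. The bay runs from here along +x.
- stone: Sharpening stone, 140 x 50 x 24, orange upper and grey lower half, about 0.36 kg, loose. Origin: centre of its underside; x is its long axis. It lies flat in its bay and sticks out of the case's open end by 20 to 55. Home against the stop, its origin is at case x = +7 and its end stands 2 beyond the case's end.
- stone_end (a point): Centre of the stone's sticking-out end face (x = +70 of the stone, 12 above its underside).
- lid (a joint): Lid angle, rad: 0 shut, 1.57 upright, above that leaning back; at most 2.25. Stiff hinge: stays where left, about 3 N at its edge moves it. Dark wooden board with brass corners, 12 thick, 130 from hinge to free edge, 164 along the hinge (case x = -75 to +89).
- hinge (a point): Middle of the hinge line, 45.5 above the table, at case x = 0, y = -65; axes as the case, hinge line along x. The lid's underside plane passes through it.
- lid_edge (a point): Middle of the lid's free edge, on its outer (upper when shut) face: 130 from the hinge line, 12 off the underside plane. Axes turn with the lid: y from hinge to free edge, z out of the outer face. At its +x end the lid carries a flap that, when shut, hangs 33 below its underside over the case's open end (case x = +83 to +89): a stone that sticks out keeps it from shutting.
- dish: Bystander, loose: small blue bowl, 72 dia x 28. Origin: centre of its underside. Leave it alone.
- eraser: Bystander, loose: white block, 62 x 36 x 20. Origin: centre of its underside. Leave it alone.
- marker: Bystander, loose: black pen, 14 x 130 x 14 (long along its y). Origin: centre of its underside. Leave it alone.
- slab: Bystander, loose: round grey stone slab, 180 dia x 30. Origin: centre of its underside. Leave it alone.
- rotary: Bystander, loose: orange and black rotary power tool lying on its side, about 230 x 56 x 56 (long along its x). Origin: centre of its underside. Leave it alone.
- lump: Bystander, loose: rough white stone lump, 120 x 90 x about 85. Origin: centre of its underside. Leave it alone.
There are look-alikes about, which are no part of the job. There is more than one size of the stone; the one meant has the size given above.

How it is judged:
By the outcome, as a careful person would: the job done as asked, in the order asked, and still so for the second after the job is handed in, with the robot touching nothing.
It also fails if it takes over 58 s, if anything falls off the work surface, if the arm or the gripper's body presses on something with over 40 N, if the wrist force passes 120 N, or if a joint passes its speed limit or range.

## Robot

A 6-joint arm with a two-finger parallel gripper is mounted at the origin on the work surface. World frame = base frame: x ahead of the robot, y to its left, z up, the work surface at z = 0. Lengths are in m, angles in rad, forces in N, time in s.
With the tool pointing down it reaches from about 0.225 to 0.875 m from the base axis. Payload 3.4 kg.
Tool frame: the origin (TCP) lies on the mounting face of the last link; the fingertips stand 173 mm ahead of it and the grasp point (between the pads) lies 155 mm ahead of it; z points along the fingers, y is the line along which they close (so a half turn about z gives the same grasp; the last joint's range is limited). The gripper opens to 85 mm and grips with 20 to 120 N. Pads are 22 mm wide; open, the fingers measure 114 mm over their backs; the gripper's body (76 mm by 85 mm) begins 54 mm behind the grasp point. The pads swing forward as they close: fully open they stand 13 mm farther back than shut.
Start: joints at [-1.459, 0.276, 1.505, -0, 1.361, -0.121], TCP at [0.133, -0.56, 0.405] pointing down, gripper open.
Joint ranges: [-2.89, 2.89], [-0.75, 2.08], [0.22, 2.7], [-1.18, 4.32], [0.11, 2.71], [-2.7, 2.7]. Speed limits (rad/s): [2.57, 2.57, 3.14, 3.14, 3.14, 3.14].

## Interface

Orientations are given as a unit quaternion [w, x, y, z].
In Python, from rig import manip gives the robot as it stands.
- The arm moves only by the tool carry_out, never from a script. Its arguments are lists of equal length, an entry for each row: "linear": the shift along the world's x, y, z each as a share of 500 mm, from -1 to 1, a list of three; "angular": the turn, a rotation vector about the world's x, y, z each as a share of 0.08 rad, from -1 to 1, a list of three; "hand": the opening, from 0 (shut) to 1 (fully open). In form: {"linear": [[x, y, z], ...], "angular": [[rx, ry, rz], ...], "hand": [hand, ...]}. A call has 1 to 8 rows; each row shifts and turns the commanded pose from where the row before left it; what a row does not reach is not made up. A row lasts 1/12 s, in which the tool goes at most 41.7 mm and 7.16 degrees, less where a joint would pass 70% of its speed; a pose out of reach is approached as far as the arm can. A call with a number of a shift or a turn outside -1 to 1 is refused whole. A call with a gripper value outside its range is refused whole. The fingers move at their own pace and stop on an object; "force" is the grip in N (left out, the last holds). Time passes only in rows, so rows that do not move let the fingers close. It gives the time, the measured TCP pose, the force, the opening and the grip force at its end, in the units of the state.
- manip.get_state(): the state, without advancing time (a new reading comes with each control period).
- manip.get_image(name): name is "side" or "top" or "wrist"; returns the picture (384x512x3 uint8, red, green, blue); there is no depth.
- manip.camera_params(name): a dict with "fx", "fy", "cx", "cy" (pixels), "view" (4x4, takes a point from world to camera coordinates); the wrist camera has in their place "hand_eye" (4x4, takes a point from camera to tool coordinates, whose origin is the TCP and whose axes are the flange's). Camera axes: x right, y down, z forward; pixel columns grow to the right and rows downward; lengths in m; the calibration is good to about 2 mm. The wrist camera is an equidistant fisheye: a pixel r from the principal point sees the ray r / f radians off the axis. A picture is of the moment at which its call begins: read the wrist's pose just before it. camera_params takes no time and is no camera call.
- manip.sign_off(): hands the job in; it is judged then, once.
The state is a dict: "clock": time; "qpos": joint angles; "qd": joint speeds; "effort": joint torques, N m; "position": TCP position; "ee_rot": TCP orientation; "contact_force": force on the tool from outside, world axes, zero at the start; "moment": the same for the moment, N m; "width": finger opening in m; "gripper_force": force on a finger pad.
Only numpy, scipy, OpenCV 4.12 (cv2) and the standard library are available. Lean on these libraries where they do the work, as an engineer would, in place of code of your own. Each camera call takes 0.05 s, during which the arm holds its last target. There are 200 camera calls.

## Working session

There is one attempt and no reset: what is moved stays moved. The work goes in short steps, Python scripts to look and compute and a tool call to move; the robot and the scene stay as the last step left them, time stands still between calls to the robot, and variables do not carry over. Pictures are saved under pics/ and viewed, at most 10 in all, crops included, and the job is handed in when it is done.

Besides the shell and the picture viewer there is one more tool, called after ">>>" by a JSON object that holds its "name" and its "arguments", one argument or row to a line. carry_out: Moves the arm, as the interface text tells. Its arguments: {"type":"object","properties":{"linear":{"type":"array"},"angular":{"type":"array"},"hand":{"type":"array"},"force":{"type":"number"}},"required":["linear","angular","hand"]}

```bash
mkdir -p pics && ls && python3 - <<'E'
from rig import manip
import cv2,numpy as np
s=manip.get_state();print(s)
for n in("side","top","wrist"):
    im=manip.get_image(n);cv2.imwrite(f"pics/{n}0.png",im[:,:,::-1])
    print(n,{k:np.round(v,4).tolist() for k,v in manip.camera_params(n).items()})
E
```

```text
pics
{'clock': 0.0, 'qpos': array([-1.45898839e+00,  2.76604795e-01,  1.50617519e+00,  7.01099644e-06,
        1.36071439e+00, -1.21037243e-01]), 'qd': array([-0.0006713 ,  0.00142978,  0.00186055,  0.0010672 ,  0.00067548,
        0.00233313]), 'effort': array([ 1.69809926e-03, -4.16777515e+01, -2.45801711e+01,  3.27902644e-04,
        1.12090990e-02, -1.20805271e-05]), 'position': array([ 0.13262914, -0.5592617 ,  0.40381707]), 'ee_rot': array([-9.50830308e-04,  9.93230178e-01,  1.16158985e-01,  7.81554786e-06]), 'contact_force': array([ 0.28811145,  0.50277726, -0.46330796]), 'moment': array([-0.00778936,  0.00861623, -0.02331309]), 'gripper_force': 0.0, 'width': 0.08575788334979123}
side {'fx': 347.2763, 'fy': 347.2763, 'cx': 249.1286, 'cy': 188.7773, 'view': [[-0.8547, -0.5192, -0.0001, 0.3965], [-0.2805, 0.4619, -0.8414, 0.1988], [0.4369, -0.7191, -0.5404, 1.0055], [0.0, 0.0, 0.0, 1.0]]}
top {'fx': 404.3196, 'fy': 404.3196, 'cx': 254.132, 'cy': 194.7386, 'view': [[0.0233, -0.9997, -0.01, -0.0058], [-0.9969, -0.0225, -0.0751, 0.4806], [0.0748, 0.0117, -0.9971, 1.2057], [0.0, 0.0, 0.0, 1.0]]}
wrist {'fx': 297.3186, 'fy': 297.3186, 'cx': 261.0691, 'cy': 190.4755, 'hand_eye': [[-0.0003, -0.959, -0.2835, 0.0713], [1.0, -0.0003, 0.0001, 0.0002], [-0.0001, -0.2835, 0.959, 0.031], [0.0, 0.0, 0.0, 1.0]]}
```

View pics/top0.png

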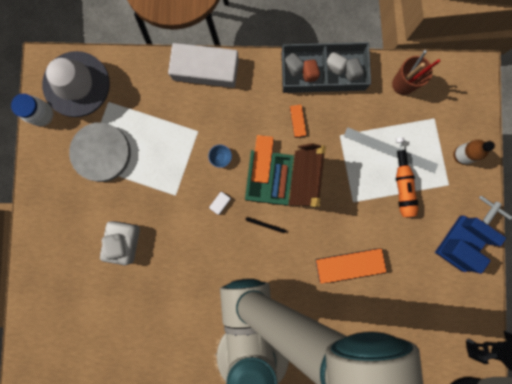

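View pics/side0.png

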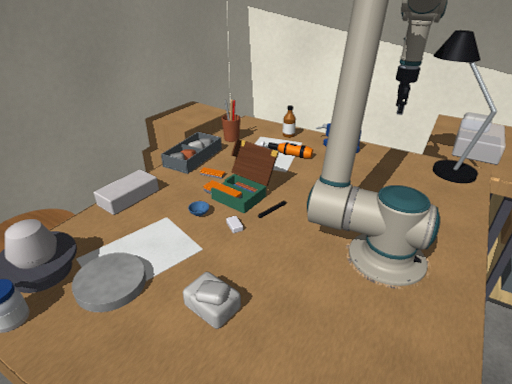

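Orange blocks in the top view: (264,158) lies in the green case's bay and sticks out at the far end; (298,121) is smaller and loose; (350,266) is larger and loose. The one in the bay fits the description. I'll confirm it in an enlarged crop.

```bash
cat > h.py <<'E'
from rig import manip
import cv2,numpy as np
from scipy.spatial.transform import Rotation as R
def proj(n,P,st=None):
    c=manip.camera_params(n);P=np.atleast_2d(P)
    if n!="wrist":
        q=P@c["view"][:3,:3].T+c["view"][:3,3]
        return np.c_[c["fx"]*q[:,0]/q[:,2]+c["cx"],c["fy"]*q[:,1]/q[:,2]+c["cy"]]
    T=tcp(st)@c["hand_eye"];q=(P-T[:3,3])@T[:3,:3]
    r=np.hypot(q[:,0],q[:,1]);th=np.arctan2(r,q[:,2])
    return np.c_[c["fx"]*th*q[:,0]/r+c["cx"],c["fy"]*th*q[:,1]/r+c["cy"]]
def tcp(s):
    T=np.eye(4);w=s["ee_rot"];T[:3,:3]=R.from_quat([w[1],w[2],w[3],w[0]]).as_matrix();T[:3,3]=s["position"];return T
def ray(n,px,st=None):
    c=manip.camera_params(n);u=(px[0]-c["cx"])/c["fx"];v=(px[1]-c["cy"])/c["fy"]
    if n!="wrist":
        M=np.linalg.inv(c["view"]);d=np.array([u,v,1.])
    else:
        M=tcp(st)@c["hand_eye"];t=np.hypot(u,v);d=np.array([np.sin(t)*u/t,np.sin(t)*v/t,np.cos(t)])
    d=M[:3,:3]@d;return M[:3,3],d/np.linalg.norm(d)
def atz(n,px,z,st=None):
    o,d=ray(n,px,st);return o+d*(z-o[2])/d[2]
def tri(rays):
    A=sum(np.eye(3)-np.outer(d,d) for o,d in rays);b=sum((np.eye(3)-np.outer(d,d))@o for o,d in rays)
    p=np.linalg.solve(A,b);return p,[np.linalg.norm(np.cross(p-o,d)) for o,d in rays]
E
python3 - <<'E'
from h import *
t=cv2.imread("pics/top0.png")[90:240,205:335];s=cv2.imread("pics/side0.png")[130:240,180:310]
a=cv2.resize(t,None,fx=3.8,fy=3.8,interpolation=2);a=cv2.resize(a,(390,450));b=cv2.resize(s,(390,330),interpolation=2)
o=np.zeros((450,790,3),np.uint8);o[:,:390]=a;o[:330,400:]=b;cv2.imwrite("pics/crop0.png",o)
for p,z in(((264,137),.032),((247,200),.045),((322,147),.15),((220,156),.028),((298,121),.02),((350,266),.02)):print(p,atz("top",p,z).round(3))
E
```

```text
(264, 137) [ 0.655 -0.021  0.032]
(247, 200) [0.463 0.026 0.045]
(322, 147) [ 0.605 -0.178  0.15 ]
(220, 156) [0.595 0.111 0.028]
(298, 121) [ 0.71  -0.124  0.02 ]
(350, 266) [ 0.274 -0.285  0.02 ]
```

View pics/crop0.png

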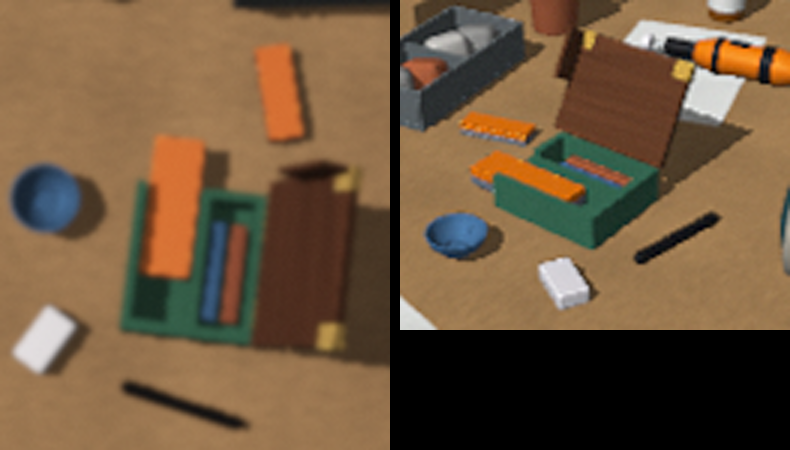

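The case's bay stone is at crop (180,205), with its full-size 140x50 top, and it sticks out at the far (+x) end. The loose orange block at crop (280,92) is smaller, so it isn't the one. The lid leans back to the right. I'll move the wrist camera above for precise measurement.

>>> {"name": "carry_out", "arguments": {
  "linear": [
    [0.046,0.064,0.004],
    [0.046,0.064,0.004],
    [0.046,0.064,0.004],
    [0.046,0.064,0.004],
    [0.046,0.064,0.004],
    [0.046,0.064,0.004],
    [0.046,0.064,0.004],
    [0.046,0.064,0.004]
  ],
  "angular": [
    [0,0,0],
    [0,0,0],
    [0,0,0],
    [0,0,0],
    [0,0,0],
    [0,0,0],
    [0,0,0],
    [0,0,0]
  ],
  "hand": [0,0,0,0,0,0,0,0]
}}

```text
clock: 0.82
position: [0.3172, -0.3017, 0.4207]
ee_rot: [0.0, 0.993, 0.116, 0.0]
contact_force: [0.6, -1.1, -0.3]
width: 0.0001
gripper_force: 0.0
```

>>> {"name": "carry_out", "arguments": {
  "linear": [
    [0.046,0.064,0.004],
    [0.046,0.064,0.004],
    [0.046,0.064,0.004],
    [0.046,0.064,0.004],
    [0.046,0.064,0.004],
    [0.046,0.064,0.004],
    [0.04,0.06,0],
    [0,0,0]
  ],
  "angular": [
    [0,0,0],
    [0,0,0],
    [0,0,0],
    [0,0,0],
    [0,0,0],
    [0,0,0],
    [0,0,0],
    [0,0,0]
  ],
  "hand": [0,0,0,0,0,0,0,0]
}}

```text
clock: 1.48
position: [0.4773, -0.0768, 0.4326]
ee_rot: [-0.002, 0.993, 0.119, 0.001]
contact_force: [0.2, -0.6, 0.3]
width: -0.0
gripper_force: 0.0
```

```bash
python3 - <<'E'
from h import *
import pickle
s=manip.get_state();im=manip.get_image("wrist")[:,:,::-1];pickle.dump(s,open("w1.pkl","wb"))
print(s["clock"],s["position"],s["ee_rot"],s["width"],s["contact_force"],s["qpos"])
cv2.imwrite("pics/w1.png",cv2.resize(im,(768,576),interpolation=2))
E
```

```text
1.4833 [ 0.47725467 -0.07684985  0.43256212] [-0.0017031   0.99286574  0.11921657  0.00146166] -1.945380656774382e-05 [ 0.15810875 -0.57962205  0.34935884] [-0.30543911  0.12054317  1.63883309  0.00438728  1.3809591   1.02552988]
```

View pics/w1.png

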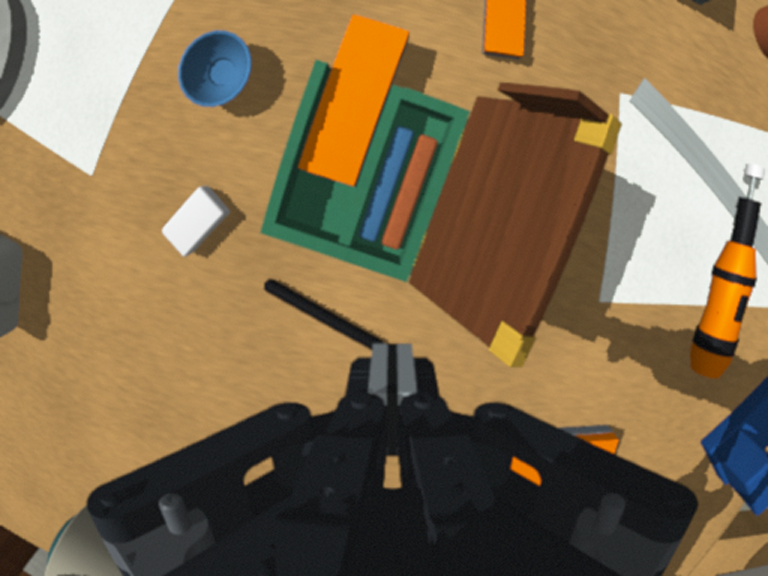

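```bash
cat > fit.py <<'E'
from h import *
import pickle
from scipy.optimize import least_squares
s=pickle.load(open("w1.pkl","rb"))
W=lambda a:np.array(a)/1.5-np.array([.17,.17])
case={(-75,65):((262,232),(245.7,200)),(75,65):((318,62),(251,151)),(75,-65):((469,107),(293.3,155)),(-75,-65):((408,280),None)}
stone={(70,25):((352,15),(256.7,135.3)),(70,-25):((409,33),(273.3,137.3)),(-70,25):((300,170),(252.7,181.7)),(-70,-25):((355,187),(267.7,182.7))}
for nm,D in(("case",case),("stone",stone)):
    for k,(w,t) in D.items():
        if t is not None:
            p,e=tri([ray("wrist",W(w),s),ray("top",np.array(t))]);print(nm,k,p.round(4),np.round(e,4))
def fit(D):
    def P(q):
        K=np.array(list(D))/1e3;c,n=np.cos(q[2]),np.sin(q[2])
        return np.c_[q[0]+c*K[:,0]-n*K[:,1],q[1]+n*K[:,0]+c*K[:,1],np.full(len(K),q[3])]
    def f(q):
        r=[(proj("wrist",P(q),s)-np.array([W(w) for w,_ in D.values()])).ravel()]
        t=proj("top",P(q));r+=[.6*(t[i]-np.array(b)) for i,(a,b) in enumerate(D.values()) if b is not None]
        return np.concatenate(r)
    r=least_squares(f,[.54,-.03,0,.04]);print(r.x.round(4),"rms px",np.sqrt((r.fun**2).mean()).round(2));return r.x
c=fit(case);st=fit(stone)
d=st[:2]-c[:2];C=np.array([[np.cos(c[2]),np.sin(c[2])],[-np.sin(c[2]),np.cos(c[2])]])
print("stone in case",(C@d*1e3).round(1))
np.save("case.npy",c)
# lid angle: inner face free-edge corners & outer
def lidP(a,x,y,z):
    Y=-.065+y*np.cos(a)-z*np.sin(a);Z=.0455+y*np.sin(a)+z*np.cos(a)
    return np.r_[c[:2]+C.T@[x,Y],Z]
L={(-.075,.13):(491,350),(.089,.13):(612,120)}
for a in(1.7,1.8,1.9,2.,2.1,2.2):
    print(a,[(proj("wrist",lidP(a,*k,0),s)[0]*1.5).round(0).tolist()+(proj("wrist",lidP(a,*k,.012),s)[0]*1.5).round(0).tolist() for k in L])
E
python3 fit.py
```

```text
case (-75, 65) [0.4637 0.0311 0.0442] [0.0019 0.0019]
case (75, 65) [0.6106 0.0174 0.0426] [0.0009 0.0009]
case (75, -65) [ 0.6073 -0.1123  0.0102] [0.0013 0.0013]
stone (70, 25) [0.6589 0.0016 0.0355] [0.0003 0.0003]
stone (70, -25) [ 0.6528 -0.048   0.0392] [0.0008 0.0008]
stone (-70, 25) [0.5198 0.0116 0.0345] [0.0019 0.0019]
stone (-70, -25) [ 0.5169 -0.0347  0.0303] [0. 0.]
[ 0.5329 -0.0383 -0.0868  0.0389] rms px 0.73
[ 0.5884 -0.0162 -0.0856  0.028 ] rms px 0.34
stone in case [53.4 26.8]
1.7 [[444.0, 352.0, 463.0, 357.0], [549.0, 71.0, 568.0, 81.0]]
1.8 [[465.0, 357.0, 482.0, 360.0], [569.0, 82.0, 585.0, 92.0]]
1.9 [[483.0, 360.0, 499.0, 362.0], [586.0, 92.0, 600.0, 102.0]]
2.0 [[499.0, 362.0, 513.0, 363.0], [601.0, 102.0, 612.0, 111.0]]
2.1 [[514.0, 363.0, 525.0, 363.0], [612.0, 112.0, 622.0, 120.0]]
2.2 [[526.0, 362.0, 535.0, 361.0], [622.0, 120.0, 629.0, 127.0]]
```

>>> {"name": "carry_out", "arguments": {
  "linear": [
    [0.071,0.0175,0],
    [0.071,0.0175,0],
    [0.071,0.0175,0],
    [0.071,0.0175,0],
    [0.071,0.0175,0],
    [0.071,0.0175,0],
    [0,0,0],
    [0,0,0]
  ],
  "angular": [
    [0,0,-0.68],
    [0,0,-0.68],
    [0,0,-0.68],
    [0,0,-0.68],
    [0,0,-0.68],
    [0,0,-0.68],
    [0,0,0],
    [0,0,0]
  ],
  "hand": [0,0,0,0,0,0,0,0]
}}

```text
clock: 2.2
position: [0.6888, -0.03, 0.4305]
ee_rot: [0.0, 0.999, -0.047, -0.002]
contact_force: [-0.2, 0.4, -1.1]
width: 0.0003
gripper_force: 0.0
```

>>> {"name": "carry_out", "arguments": {
  "linear": [
    [0,0,-0.06],
    [0,0,-0.08],
    [0,0,-0.08],
    [0,0,-0.08],
    [0,0,-0.06],
    [0,0,-0.02],
    [0,0,0],
    [0,0,0]
  ],
  "angular": [
    [0,0,0],
    [0,0,0],
    [0,0,0],
    [0,0,0],
    [0,0,0],
    [0,0,0],
    [0,0,0],
    [0,0,0]
  ],
  "hand": [0,0,0,0,0,0,0,0]
}}

```text
clock: 2.87
position: [0.6875, -0.0298, 0.2441]
ee_rot: [0.0, 0.999, -0.047, 0.001]
contact_force: [0.4, -0.0, 0.3]
width: -0.0001
gripper_force: 0.0
```

```bash
python3 - <<'E'
from h import *
import pickle
s=manip.get_state();im=manip.get_image("wrist")[:,:,::-1];pickle.dump(s,open("w2.pkl","wb"))
print(s["clock"],s["position"],s["ee_rot"],s["contact_force"])
cv2.imwrite("pics/w2.png",cv2.resize(im,(768,576),interpolation=2))
c=np.load("case.npy");x=np.array([np.cos(c[2]),np.sin(c[2])]);y=np.array([-x[1],x[0]]);d=s["position"][:2]-c[:2]
print("tcp in case",d@x,d@y)
E
```

```text
2.8667 [ 0.68748198 -0.02984335  0.24412307] [ 2.26753710e-04  9.98890015e-01 -4.70997786e-02  5.45230390e-04] [ 0.41182827 -0.02307469  0.34346982]
tcp in case 0.15329431678513844 0.021793753918675076
```

View pics/w2.png

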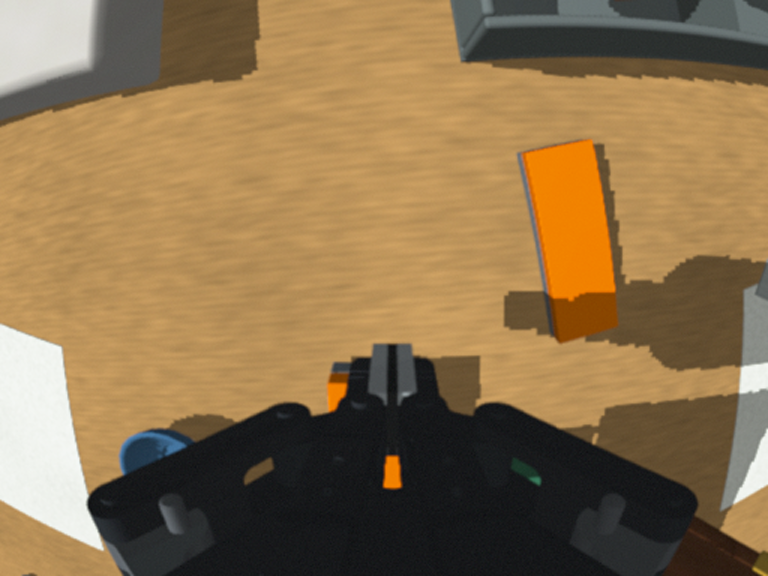

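The stone end shows just left of the fingertips at (340,380), and the loose small block is clear at (575,240). I'll shift a little in y, lower, and start a gentle push.

>>> {"name": "carry_out", "arguments": {
  "linear": [
    [0,0.006,-0.03],
    [0,0.006,-0.04],
    [0,0,-0.03],
    [0,0,-0.012],
    [0,0,0],
    [-0.012,0.001,0],
    [-0.012,0.001,0],
    [-0.006,0.0005,0]
  ],
  "angular": [
    [0,0,0],
    [0,0,0],
    [0,0,0],
    [0,0,0],
    [0,0,0],
    [0,0,0],
    [0,0,0],
    [0,0,0]
  ],
  "hand": [0,0,0,0,0,0,0,0]
}}

```text
clock: 3.58
position: [0.6721, -0.0218, 0.1883]
ee_rot: [0.0, 0.999, -0.047, 0.001]
contact_force: [-1.0, 0.9, -0.3]
width: -0.0001
gripper_force: 0.0
```

>>> {"name": "carry_out", "arguments": {
  "linear": [
    [-0.006,0.0005,0],
    [-0.006,0.0005,0],
    [-0.006,0.0005,0],
    [-0.006,0.0005,0],
    [-0.006,0.0005,0],
    [-0.006,0.0005,0],
    [-0.006,0.0005,0],
    [-0.006,0.0005,0]
  ],
  "angular": [
    [0,0,0],
    [0,0,0],
    [0,0,0],
    [0,0,0],
    [0,0,0],
    [0,0,0],
    [0,0,0],
    [0,0,0]
  ],
  "hand": [0,0,0,0,0,0,0,0]
}}

```text
clock: 4.25
position: [0.6484, -0.0198, 0.1867]
ee_rot: [0.0, 0.999, -0.047, 0.0]
contact_force: [2.5, 0.4, 1.8]
width: -0.0001
gripper_force: 1.1
```

>>> {"name": "carry_out", "arguments": {
  "linear": [
    [-0.005,0.0004,0],
    [-0.005,0.0004,0],
    [-0.005,0.0004,0],
    [-0.005,0.0004,0],
    [-0.005,0.0004,0],
    [-0.005,0.0004,0],
    [-0.004,0.0003,0],
    [-0.002,0.0002,0]
  ],
  "angular": [
    [0,0,0],
    [0,0,0],
    [0,0,0],
    [0,0,0],
    [0,0,0],
    [0,0,0],
    [0,0,0],
    [0,0,0]
  ],
  "hand": [0,0,0,0,0,0,0,0]
}}

```text
clock: 4.92
position: [0.6302, -0.0183, 0.1866]
ee_rot: [0.0, 0.999, -0.047, -0.0]
contact_force: [2.2, -0.6, -0.2]
width: -0.0001
gripper_force: 0.9
```

>>> {"name": "carry_out", "arguments": {
  "linear": [
    [-0.002,0.0002,0],
    [-0.002,0.0002,0],
    [-0.002,0.0002,0],
    [0,0,0]
  ],
  "angular": [
    [0,0,0],
    [0,0,0],
    [0,0,0],
    [0,0,0]
  ],
  "hand": [0,0,0,0]
}}

```text
clock: 5.25
position: [0.6274, -0.018, 0.1866]
ee_rot: [0.0, 0.999, -0.047, -0.0]
contact_force: [2.5, 0.3, 0.9]
width: 0.0001
gripper_force: 0.7
```

>>> {"name": "carry_out", "arguments": {
  "linear": [
    [-0.002,0.0002,0],
    [-0.002,0.0002,0],
    [-0.001,0.0001,0],
    [0,0,0]
  ],
  "angular": [
    [0,0,0],
    [0,0,0],
    [0,0,0],
    [0,0,0]
  ],
  "hand": [0,0,0,0]
}}

```text
clock: 5.58
position: [0.6249, -0.0177, 0.1866]
ee_rot: [0.0, 0.999, -0.047, -0.0]
contact_force: [2.0, -0.4, 0.0]
width: 0.0003
gripper_force: 0.6
```

>>> {"name": "carry_out", "arguments": {
  "linear": [
    [-0.001,0.0001,0],
    [-0.001,0.0001,0],
    [-0.001,0.0001,0],
    [0,0,0]
  ],
  "angular": [
    [0,0,0],
    [0,0,0],
    [0,0,0],
    [0,0,0]
  ],
  "hand": [0,0,0,0]
}}

```text
clock: 5.92
position: [0.6235, -0.0176, 0.1866]
ee_rot: [0.0, 0.999, -0.047, -0.0]
contact_force: [0.3, 0.3, 0.2]
width: -0.0001
gripper_force: 0.6
```

>>> {"name": "carry_out", "arguments": {
  "linear": [
    [-0.001,0.0001,0],
    [-0.001,0.0001,0],
    [-0.001,0.0001,0],
    [0,0,0]
  ],
  "angular": [
    [0,0,0],
    [0,0,0],
    [0,0,0],
    [0,0,0]
  ],
  "hand": [0,0,0,0]
}}

```text
clock: 6.25
position: [0.6229, -0.0177, 0.1869]
ee_rot: [0.0, 0.999, -0.047, 0.001]
contact_force: [4.5, 0.0, -0.8]
width: 0.0
gripper_force: 2.2
```

```bash
python3 - <<'E'
from h import *
import pickle
im=[cv2.resize(manip.get_image(n)[90:240,205:335,::-1] if n=="top" else manip.get_image(n)[130:240,180:310,::-1],(390,450) if n=="top" else (390,330),interpolation=2) for n in("top","side")]
o=np.zeros((450,790,3),np.uint8);o[:,:390]=im[0];o[:330,400:]=im[1];cv2.imwrite("pics/crop1.png",o)
E
```

```text
(no output)
```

View pics/crop1.png

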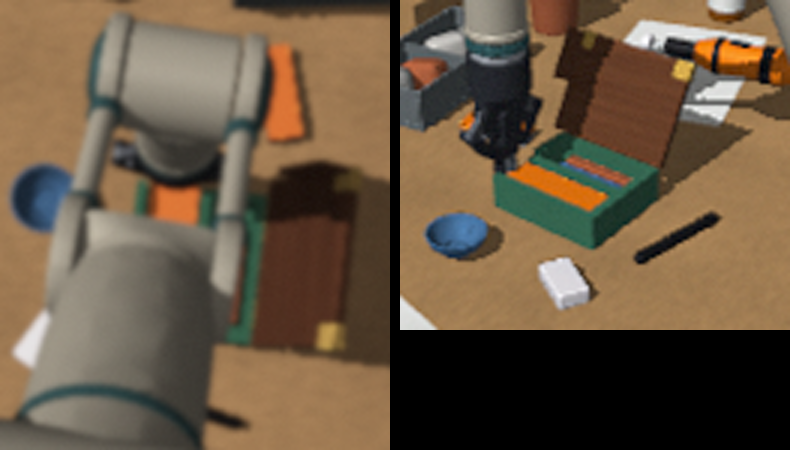

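The stone now lies nearly in its bay in the side crop, with its end beside the fingers at (507,172). The force is rising, so I'll press slightly more to confirm the stop.

>>> {"name": "carry_out", "arguments": {
  "linear": [
    [-0.001,0.0001,0],
    [-0.001,0.0001,0],
    [-0.001,0.0001,0],
    [0,0,0]
  ],
  "angular": [
    [0,0,0],
    [0,0,0],
    [0,0,0],
    [0,0,0]
  ],
  "hand": [0,0,0,0]
}}

```text
clock: 6.68
position: [0.6223, -0.0177, 0.1874]
ee_rot: [0.0, 0.999, -0.047, 0.003]
contact_force: [7.7, -1.0, -1.0]
width: 0.0001
gripper_force: 3.5
```

>>> {"name": "carry_out", "arguments": {
  "linear": [
    [0.006,-0.0005,0],
    [0.01,-0.001,0],
    [0.04,-0.003,0],
    [0.02,-0.001,0.03],
    [0,0,0.08],
    [0,0,0.08],
    [0,0,0.08],
    [0,0,0.08]
  ],
  "angular": [
    [0,0,0],
    [0,0,0],
    [0,0,0],
    [0,0,0],
    [0,0,0],
    [0,0,0],
    [0,0,0],
    [0,0,0]
  ],
  "hand": [0,0,0,0,0,0,0,0]
}}

```text
clock: 7.35
position: [0.6575, -0.0197, 0.3626]
ee_rot: [-0.0, 0.999, -0.047, -0.003]
contact_force: [1.0, 0.6, -1.3]
width: 0.0001
gripper_force: 0.0
```

>>> {"name": "carry_out", "arguments": {
  "linear": [
    [-0.06,0,0.05],
    [-0.07,-0.02,0.03],
    [-0.07,-0.02,0.0],
    [-0.07,-0.02,0],
    [-0.07,-0.02,0],
    [-0.02,-0.01,0],
    [0,0,0],
    [0,0,0]
  ],
  "angular": [
    [0,0,0],
    [0,0,0],
    [0,0,0],
    [0,0,0],
    [0,0,0],
    [0,0,0],
    [0,0,0],
    [0,0,0]
  ],
  "hand": [0,0,0,0,0,0,0,0]
}}

```text
clock: 8.02
position: [0.4783, -0.065, 0.4018]
ee_rot: [-0.0, 0.999, -0.047, -0.0]
contact_force: [0.4, 0.7, -0.2]
width: 0.0001
gripper_force: 0.0
```

```bash
python3 - <<'E'
from h import *
import pickle
s=manip.get_state();im=manip.get_image("wrist")[:,:,::-1];pickle.dump(s,open("w3.pkl","wb"))
print(s["clock"],s["position"],s["ee_rot"],s["contact_force"])
cv2.imwrite("pics/w3.png",cv2.resize(im,(768,576),interpolation=2))
E
```

```text
8.0167 [ 0.47829558 -0.06501394  0.40183774] [-3.07031087e-04  9.98882831e-01 -4.72543440e-02 -1.48733163e-04] [ 0.35612088  0.65245175 -0.19290641]
```

View pics/w3.png

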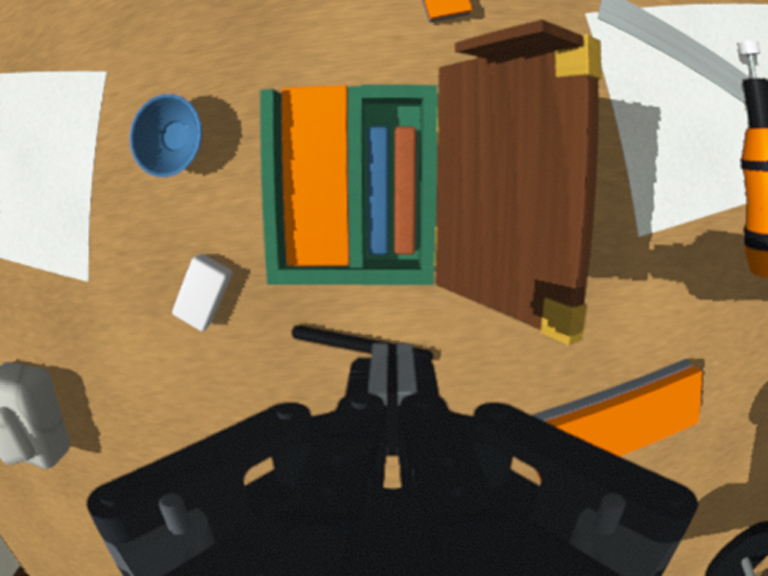

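```bash
python3 - <<'E'
from h import *
import pickle
from scipy.optimize import least_squares
s=pickle.load(open("w3.pkl","rb"));W=lambda a:np.array(a)/1.5-.17
K=dict(case=(np.array([(-75,65),(75,65),(75,-65),(-75,-65)])/1e3,[(268,284),(262,90),(436,86),(437,284)],.045),
 stone=(np.array([(-70,25),(70,25),(70,-25),(-70,-25)])/1e3,[(284,267),(283,90),(347,87),(348,265)],.032))
o={}
for n,(k,p,z) in K.items():
    P=lambda q:np.c_[q[0]+np.cos(q[2])*k[:,0]-np.sin(q[2])*k[:,1],q[1]+np.sin(q[2])*k[:,0]+np.cos(q[2])*k[:,1],np.full(4,z)]
    r=least_squares(lambda q:(proj("wrist",P(q),s)-W(p)).ravel(),[.53,-.04,-.08]);o[n]=r.x;print(n,r.x.round(4),np.sqrt((r.fun**2).mean()).round(2))
c=o["case"];np.save("case.npy",c);C=np.array([[np.cos(c[2]),np.sin(c[2])],[-np.sin(c[2]),np.cos(c[2])]])
print("stone in case mm",(C@(o["stone"][:2]-c[:2])*1e3).round(1))
def lidP(a,x,y,z):
    return np.r_[c[:2]+C.T@[x,-.065+y*np.cos(a)-z*np.sin(a)],.0455+y*np.sin(a)+z*np.cos(a)]
for a in(1.8,1.9,2.,2.1,2.2):print(a,[(proj("wrist",lidP(a,x,.13,z),s)[0]*1.5).round().tolist() for x in(-.075,.089) for z in(0,.012)])
E
```

```text
case [ 0.5318 -0.0386 -0.0926] 0.86
stone [ 0.5405 -0.0118 -0.1073] 0.73
stone in case mm [ 6.1 27.6]
1.8 [[516.0, 355.0], [536.0, 352.0], [529.0, 17.0], [551.0, 22.0]]
1.9 [[537.0, 351.0], [555.0, 348.0], [552.0, 23.0], [571.0, 28.0]]
2.0 [[556.0, 347.0], [571.0, 343.0], [572.0, 28.0], [588.0, 34.0]]
2.1 [[571.0, 342.0], [584.0, 337.0], [588.0, 35.0], [601.0, 40.0]]
2.2 [[584.0, 336.0], [594.0, 331.0], [601.0, 41.0], [611.0, 46.0]]
```

```bash
python3 - <<'E'
from h import *
im=cv2.imread("pics/w3.png")[10:360,420:640];cv2.imwrite("pics/lid.png",cv2.resize(im,None,fx=1.7,fy=1.7,interpolation=2))
E
```

```text
(no output)
```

View pics/lid.png

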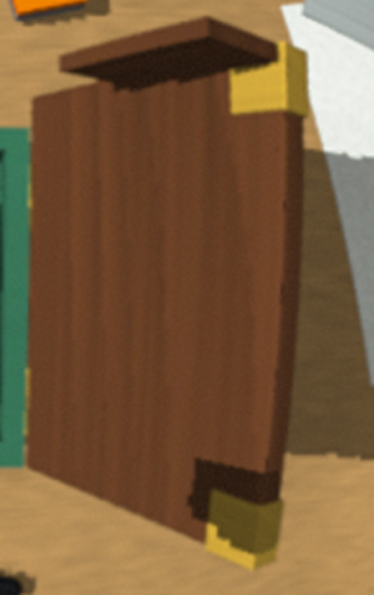

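The stone is home: measured case x is +6 mm, against 7. The crop shows the lid's inner free corners at w3 px (570,344) and (586,34), which gives a lid angle of about 2.09 rad. Next I'll go behind the lid, turning the tool by 90°.

>>> {"name": "carry_out", "arguments": {
  "linear": [
    [0.0175,-0.063,0],
    [0.0175,-0.063,0],
    [0.0175,-0.063,0],
    [0.0175,-0.063,0],
    [0.0175,-0.063,0],
    [0,0,0],
    [0,0,0],
    [0,0,0]
  ],
  "angular": [
    [0,0,0.98],
    [0,0,0.98],
    [0,0,0.98],
    [0,0,0.98],
    [0,0,0.98],
    [0,0,0.98],
    [0,0,0.98],
    [0,0,0.98]
  ],
  "hand": [0,0,0,0,0,0,0,0]
}}

```text
clock: 8.73
position: [0.5244, -0.2235, 0.4005]
ee_rot: [-0.001, 0.964, 0.265, -0.0]
contact_force: [-0.8, 0.2, 0.1]
width: -0.0003
gripper_force: 0.0
```

>>> {"name": "carry_out", "arguments": {
  "linear": [
    [0,0,0],
    [0,0,0],
    [0,0,0],
    [0,0,0],
    [0,0,0],
    [0,0,0],
    [0,0,0],
    [0,0,0]
  ],
  "angular": [
    [0,0,0.98],
    [0,0,0.98],
    [0,0,0.98],
    [0,0,0.98],
    [0,0,0.98],
    [0,0,0.98],
    [0,0,0.98],
    [0,0,0.98]
  ],
  "hand": [0,0,0,0,0,0,0,0]
}}

```text
clock: 9.4
position: [0.5242, -0.2225, 0.4008]
ee_rot: [-0.001, 0.835, 0.55, 0.0]
contact_force: [-0.3, 0.5, -0.6]
width: 0.0001
gripper_force: 0.0
```

>>> {"name": "carry_out", "arguments": {
  "linear": [
    [0,0,0],
    [0,0,0],
    [0,0,0],
    [0,0,0],
    [0,0,0],
    [0,0,0]
  ],
  "angular": [
    [0,0,0.98],
    [0,0,0.98],
    [0,0,0.98],
    [0,0,0.98],
    [0,0,0],
    [0,0,0]
  ],
  "hand": [0,0,0,0,0,0]
}}

```text
clock: 9.9
position: [0.5237, -0.2225, 0.401]
ee_rot: [-0.0, 0.741, 0.672, 0.0]
contact_force: [0.2, -0.3, -0.1]
width: 0.0001
gripper_force: 0.0
```

```bash
cat > where.py <<'E'
from h import *
s=manip.get_state();c=np.load("case.npy");x=np.array([np.cos(c[2]),np.sin(c[2]),0]);y=np.array([-x[1],x[0],0])
T=tcp(s);t=T[:3,3]+.173*T[:3,2]-np.r_[c[:2],0]
print(s["clock"],"tip in case mm",(np.array([t@x,t@y,t[2]])*1e3).round(1),"tool x.y",(T[:3,0]@y).round(3),"F",s["contact_force"].round(1),"pos",s["position"].round(4),"z",T[:3,2].round(4))
E
python3 where.py
```

```text
9.9 tip in case mm [   8.8 -183.7  228. ] tool x.y 1.0 F [ 0.2 -0.3 -0.1] pos [ 0.5237 -0.2225  0.401 ] z [-6.e-04  8.e-04 -1.e+00]
```

>>> {"name": "carry_out", "arguments": {
  "linear": [
    [0,0,-0.05],
    [0,0,-0.07],
    [0,0,-0.05],
    [0,0,-0.02],
    [0.001,0.012,0],
    [0.001,0.012,0],
    [0.001,0.012,0],
    [0.001,0.01,0]
  ],
  "angular": [
    [0,0,0],
    [0,0,0],
    [0,0,0],
    [0,0,0],
    [0,0,0],
    [0,0,0],
    [0,0,0],
    [0,0,0]
  ],
  "hand": [0,0,0,0,0,0,0,0]
}}

```text
clock: 10.57
position: [0.5252, -0.199, 0.3086]
ee_rot: [0.002, 0.74, 0.672, 0.001]
contact_force: [0.7, 0.5, -0.5]
width: 0.0002
gripper_force: 0.0
```

>>> {"name": "carry_out", "arguments": {
  "linear": [
    [0.0007,0.008,0],
    [0.0007,0.008,0],
    [0.0007,0.008,0],
    [0.0007,0.008,0],
    [0,0,0]
  ],
  "angular": [
    [0,0,0],
    [0,0,0],
    [0,0,0],
    [0,0,0],
    [0,0,0]
  ],
  "hand": [0,0,0,0,0]
}}

```text
clock: 10.98
position: [0.5262, -0.1842, 0.3081]
ee_rot: [0.002, 0.74, 0.673, -0.001]
contact_force: [-0.9, -4.6, 4.4]
width: 0.0001
gripper_force: 2.1
```

```bash
python3 where.py
```

```text
10.9833 tip in case mm [   8.3 -146.2  135.1] tool x.y 1.0 F [-0.9 -4.6  4.4] pos [ 0.5262 -0.1842  0.3081] z [ 0.0024 -0.0043 -1.    ]
```

>>> {"name": "carry_out", "arguments": {
  "linear": [
    [0.0007,0.008,0],
    [0.0007,0.008,0],
    [0.0007,0.008,0],
    [0.0007,0.008,0],
    [0.0007,0.008,0],
    [0.0007,0.008,0],
    [0.0007,0.008,0],
    [0,0,0]
  ],
  "angular": [
    [0,0,0],
    [0,0,0],
    [0,0,0],
    [0,0,0],
    [0,0,0],
    [0,0,0],
    [0,0,0],
    [0,0,0]
  ],
  "hand": [0,0,0,0,0,0,0,0]
}}

```text
clock: 11.65
position: [0.5282, -0.1545, 0.3066]
ee_rot: [-0.001, 0.74, 0.672, 0.0]
contact_force: [0.3, -1.2, 0.5]
width: 0.0002
gripper_force: 0.6
```

```bash
python3 where.py
```

```text
11.65 tip in case mm [   7.1 -115.5  133.6] tool x.y 1.0 F [ 0.3 -1.2  0.5] pos [ 0.5282 -0.1545  0.3066] z [-2.0e-04  1.3e-03 -1.0e+00]
```

>>> {"name": "carry_out", "arguments": {
  "linear": [
    [0.0007,0.008,0],
    [0.0007,0.008,0],
    [0.0007,0.008,0],
    [0.0007,0.008,0],
    [0.0007,0.008,0],
    [0.0007,0.008,0],
    [0.0007,0.006,0],
    [0,0,0]
  ],
  "angular": [
    [0,0,0],
    [0,0,0],
    [0,0,0],
    [0,0,0],
    [0,0,0],
    [0,0,0],
    [0,0,0],
    [0,0,0]
  ],
  "hand": [0,0,0,0,0,0,0,0]
}}

```text
clock: 12.32
position: [0.5307, -0.1281, 0.3094]
ee_rot: [0.001, 0.74, 0.672, 0.0]
contact_force: [-3.1, -2.1, 15.2]
width: 0.0004
gripper_force: 0.9
```

```bash
python3 where.py && python3 - <<'E'
from h import *
im=[cv2.resize(manip.get_image("side")[110:240,180:330,::-1],(390,338),interpolation=2),cv2.resize(manip.get_image("wrist")[:,:,::-1],(400,300))]
o=np.zeros((340,790,3),np.uint8);o[:338,:390]=im[0];o[:300,390:]=im[1];cv2.imwrite("pics/lid2.png",o)
E
```

```text
12.3167 tip in case mm [  7.5 -89.4 136.4] tool x.y 1.0 F [-3.1 -2.1 15.2] pos [ 0.5307 -0.1281  0.3094] z [ 0.0021 -0.0012 -1.    ]
```

View pics/lid2.png

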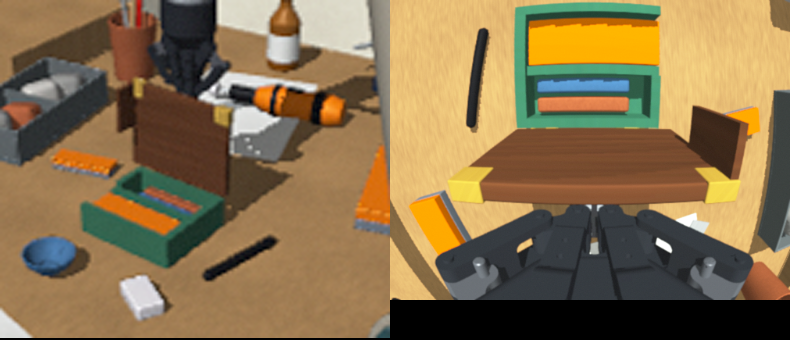

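The lid is near upright, with its edge under the gripper's knuckles (wrist half, around (590,205)); hence the 15 N upward force. I'll lift the tool so that only the fingertips push.

>>> {"name": "carry_out", "arguments": {
  "linear": [
    [-0.0002,-0.002,0.012],
    [0,0,0.016],
    [0,0,0.01],
    [0,0,0]
  ],
  "angular": [
    [0,0,0],
    [0,0,0],
    [0,0,0],
    [0,0,0]
  ],
  "hand": [0,0,0,0]
}}

```text
clock: 12.75
position: [0.5309, -0.1292, 0.3266]
ee_rot: [0.0, 0.74, 0.672, 0.001]
contact_force: [0.3, -0.9, 0.7]
width: 0.0003
gripper_force: 0.0
```

```bash
python3 where.py
```

```text
12.75 tip in case mm [  7.7 -90.1 153.6] tool x.y 1.0 F [ 0.3 -0.9  0.7] pos [ 0.5309 -0.1292  0.3266] z [ 1.4e-03  4.0e-04 -1.0e+00]
```

>>> {"name": "carry_out", "arguments": {
  "linear": [
    [0.001,0.0117,-0.0009],
    [0.001,0.0117,-0.0009],
    [0.001,0.0117,-0.0009],
    [0.001,0.0117,-0.0009],
    [0.001,0.0104,-0.002],
    [0.001,0.0104,-0.002],
    [0.001,0.0104,-0.002],
    [0.001,0.0104,-0.002]
  ],
  "angular": [
    [0,0,0],
    [0,0,0],
    [0,0,0],
    [0,0,0],
    [0,0,0],
    [0,0,0],
    [0,0,0],
    [0,0,0]
  ],
  "hand": [0,0,0,0,0,0,0,0]
}}

```text
clock: 13.42
position: [0.5347, -0.0847, 0.3197]
ee_rot: [0.0, 0.74, 0.672, 0.0]
contact_force: [1.4, -1.6, 0.6]
width: -0.0003
gripper_force: 1.0
```

```bash
python3 where.py
```

```text
13.4167 tip in case mm [  7.1 -45.6 146.7] tool x.y 1.0 F [ 1.4 -1.6  0.6] pos [ 0.5347 -0.0847  0.3197] z [ 1.e-04  0.e+00 -1.e+00]
```

>>> {"name": "carry_out", "arguments": {
  "linear": [
    [0.0009,0.0098,-0.0036],
    [0.0009,0.0098,-0.0036],
    [0.0009,0.0098,-0.0036],
    [0.0009,0.0098,-0.0036],
    [0.0008,0.0088,-0.0059],
    [0.0008,0.0088,-0.0059],
    [0.0008,0.0088,-0.0059],
    [0.0008,0.0088,-0.0059]
  ],
  "angular": [
    [0,0,0],
    [0,0,0],
    [0,0,0],
    [0,0,0],
    [0,0,0],
    [0,0,0],
    [0,0,0],
    [0,0,0]
  ],
  "hand": [0,0,0,0,0,0,0,0]
}}

```text
clock: 14.08
position: [0.5379, -0.0477, 0.3005]
ee_rot: [-0.0, 0.74, 0.672, -0.0]
contact_force: [0.6, -2.2, 0.1]
width: -0.0001
gripper_force: 0.8
```

```bash
python3 where.py
```

```text
14.0833 tip in case mm [  6.9  -8.4 127.5] tool x.y 1.0 F [ 0.6 -2.2  0.1] pos [ 0.5379 -0.0477  0.3005] z [-2.e-04  1.e-04 -1.e+00]
```

>>> {"name": "carry_out", "arguments": {
  "linear": [
    [0.0007,0.0075,-0.0075],
    [0.0007,0.0075,-0.0075],
    [0.0007,0.0075,-0.0075],
    [0.0007,0.0075,-0.0075],
    [0.0005,0.0058,-0.0089],
    [0.0005,0.0058,-0.0089],
    [0.0005,0.0058,-0.0089],
    [0.0005,0.0058,-0.0089]
  ],
  "angular": [
    [0,0,0],
    [0,0,0],
    [0,0,0],
    [0,0,0],
    [0,0,0],
    [0,0,0],
    [0,0,0],
    [0,0,0]
  ],
  "hand": [0,0,0,0,0,0,0,0]
}}

```text
clock: 14.75
position: [0.5404, -0.0213, 0.2676]
ee_rot: [-0.0, 0.74, 0.672, -0.0]
contact_force: [-0.2, -0.6, 1.3]
width: -0.0004
gripper_force: 0.6
```

```bash
python3 where.py
```

```text
14.75 tip in case mm [ 6.9 18.  94.6] tool x.y 1.0 F [-0.2 -0.6  1.3] pos [ 0.5404 -0.0213  0.2676] z [-1.e-04 -1.e-04 -1.e+00]
```

>>> {"name": "carry_out", "arguments": {
  "linear": [
    [0.0002,0.002,-0.005],
    [0.0002,0.002,-0.005],
    [0.0002,0.002,-0.005],
    [0.0002,0.002,-0.005],
    [0.0002,0.002,-0.005],
    [0.0002,0.002,-0.005],
    [0.0002,0.002,-0.005],
    [0.0002,0.002,-0.005]
  ],
  "angular": [
    [0,0,0],
    [0,0,0],
    [0,0,0],
    [0,0,0],
    [0,0,0],
    [0,0,0],
    [0,0,0],
    [0,0,0]
  ],
  "hand": [0,0,0,0,0,0,0,0]
}}

```text
clock: 15.42
position: [0.5411, -0.0136, 0.2478]
ee_rot: [0.0, 0.74, 0.672, -0.0]
contact_force: [-0.2, -0.2, 1.4]
width: 0.0003
gripper_force: 0.5
```

>>> {"name": "carry_out", "arguments": {
  "linear": [
    [0.0001,0.001,-0.004],
    [0.0001,0.001,-0.004],
    [0.0001,0.001,-0.004],
    [0,0.001,-0.003],
    [0,0.001,-0.003],
    [0,0,-0.003],
    [0,0,-0.002],
    [0,0,-0.002]
  ],
  "angular": [
    [0,0,0],
    [0,0,0],
    [0,0,0],
    [0,0,0],
    [0,0,0],
    [0,0,0],
    [0,0,0],
    [0,0,0]
  ],
  "hand": [0,0,0,0,0,0,0,0]
}}

```text
clock: 16.08
position: [0.5415, -0.0109, 0.2356]
ee_rot: [-0.0, 0.74, 0.672, 0.0]
contact_force: [0.2, 1.5, 1.4]
width: 0.0001
gripper_force: 0.6
```

```bash
python3 where.py
```

```text
16.0833 tip in case mm [ 7.1 28.6 62.6] tool x.y 1.0 F [0.2 1.5 1.4] pos [ 0.5415 -0.0109  0.2356] z [ 5.e-04  5.e-04 -1.e+00]
```

5 mm to go; 1 mm or less per row.

>>> {"name": "carry_out", "arguments": {
  "linear": [
    [0,0,-0.002],
    [0,0,-0.002],
    [0,0,-0.002],
    [0,0,-0.0015],
    [0,0,-0.0015],
    [0,0,-0.001],
    [0,0,0],
    [0,0,0]
  ],
  "angular": [
    [0,0,0],
    [0,0,0],
    [0,0,0],
    [0,0,0],
    [0,0,0],
    [0,0,0],
    [0,0,0],
    [0,0,0]
  ],
  "hand": [0,0,0,0,0,0,0,0]
}}

```text
clock: 16.75
position: [0.5414, -0.011, 0.2309]
ee_rot: [0.0, 0.74, 0.672, 0.0]
contact_force: [0.5, 1.3, 3.8]
width: 0.0002
gripper_force: 2.0
```

>>> {"name": "carry_out", "arguments": {
  "linear": [
    [0,0,-0.001],
    [0,0,-0.001],
    [0,0,0]
  ],
  "angular": [
    [0,0,0],
    [0,0,0],
    [0,0,0]
  ],
  "hand": [0,0,0]
}}

```text
clock: 17.0
position: [0.5414, -0.011, 0.2308]
ee_rot: [0.0, 0.74, 0.672, 0.0]
contact_force: [-1.7, 0.4, 10.9]
width: 0.0003
gripper_force: 5.4
```

```bash
python3 where.py
```

```text
17.0 tip in case mm [ 7.1 28.3 57.8] tool x.y 1.0 F [-1.7  0.4 10.9] pos [ 0.5414 -0.011   0.2308] z [ 8.e-04 -1.e-04 -1.e+00]
```

Hard contact at 57.8 mm (57.5 expected), so the lid is shut. I'll lift off and check.

>>> {"name": "carry_out", "arguments": {
  "linear": [
    [0,0,0.004],
    [0,0,0.02],
    [0,0,0.06],
    [0,0,0.08],
    [0,-0.02,0.08],
    [0,-0.04,0.08],
    [0,-0.04,0.02],
    [0,0,0]
  ],
  "angular": [
    [0,0,0],
    [0,0,0],
    [0,0,0],
    [0,0,0],
    [0,0,0],
    [0,0,0],
    [0,0,0],
    [0,0,0]
  ],
  "hand": [0,0,0,0,0,0,0,0]
}}

```text
clock: 17.67
position: [0.5423, -0.0625, 0.4036]
ee_rot: [0.005, 0.741, 0.671, 0.002]
contact_force: [1.1, 1.4, 0.1]
width: 0.0003
gripper_force: 0.0
```

```bash
python3 where.py && python3 - <<'E'
from h import *
im=[cv2.resize(manip.get_image("side")[110:240,180:330,::-1],(390,338),interpolation=2),cv2.resize(manip.get_image("wrist")[:,:,::-1],(400,300))]
o=np.zeros((340,790,3),np.uint8);o[:338,:390]=im[0];o[:300,390:]=im[1];cv2.imwrite("pics/end.png",o)
E
```

```text
17.6667 tip in case mm [ 14.2 -23.5 230.6] tool x.y 1.0 F [1.1 1.4 0.1] pos [ 0.5423 -0.0625  0.4036] z [ 0.0089 -0.0051 -0.9999]
```

View pics/end.png

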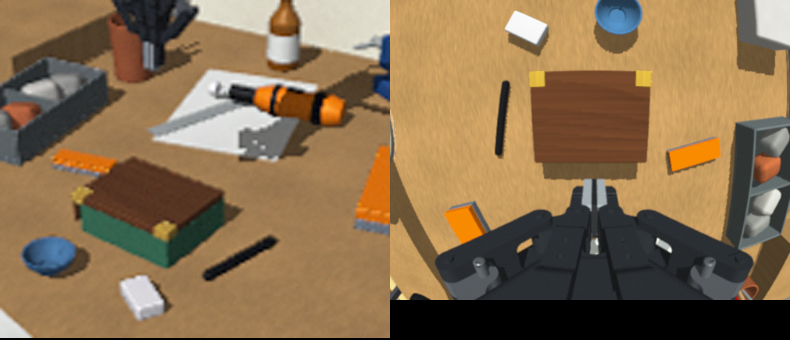

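The lid sits flat on the case in both views (side (155,205), wrist (590,117)), and the bystanders nearby haven't moved. I'm handing in.

```bash
python3 -c "
from rig import manip
print(manip.sign_off())"
```

```text
the job is handed in; nothing more can be done
None
```

The stone was pushed gently home against its stop, the lid was lowered slowly until fully shut, the bystanders near the case were left where they were, and the job was handed in at about 18 s of the 58 s allowed.

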